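# Find the rocking crock lid and press it home

### The job

One of the four crock lids in the tray is not seated: it rocks when its rim is pressed. With closed fingertips press lightly near the rim of one lid after another until you find the one that rocks, then press that lid down in its middle until it is fully home, and move clear. Press the lids that are already seated only lightly, never hard, lift nothing, and leave the shaker, the jar and the spoon where they are.

Things in the scene. Friction and masses are not known exactly. Their poses are not given: they have to be found in the camera images.
- tray: brown open tray, 310 x 500 mm, rim 30 mm high, floor 6 mm thick, fixed to the counter; origin at the centre of its underside; x runs along its short side, y along its long side. The four crocks stand in it in a square, 140 mm from axis to axis
- lid_1 (a point): centre of the flat top of the lid on the crock at the tray's -x +y place; z up. The lid's true top may lie up to 3 mm above or below this point. Lid: cream disc 106 mm across, teal band round its edge, teal button 26 mm across and 6 mm high in the middle; the crock under it is 98 mm across, 100 mm tall, painted with flowers. Any of the four may be the loose one
- lid_2 (a point): centre of the flat top of the lid on the crock at the tray's -x -y place; z up. The lid's true top may lie up to 3 mm above or below this point. Lid: cream disc 106 mm across, teal band round its edge, teal button 26 mm across and 6 mm high in the middle; the crock under it is 98 mm across, 100 mm tall, painted with flowers. Any of the four may be the loose one
- lid_3 (a point): centre of the flat top of the lid on the crock at the tray's +x +y place; z up. The lid's true top may lie up to 3 mm above or below this point. Lid: cream disc 106 mm across, teal band round its edge, teal button 26 mm across and 6 mm high in the middle; the crock under it is 98 mm across, 100 mm tall, painted with flowers. Any of the four may be the loose one
- lid_4 (a point): centre of the flat top of the lid on the crock at the tray's +x -y place; z up. The lid's true top may lie up to 3 mm above or below this point. Lid: cream disc 106 mm across, teal band round its edge, teal button 26 mm across and 6 mm high in the middle; the crock under it is 98 mm across, 100 mm tall, painted with flowers. Any of the four may be the loose one
- loose_drop (a joint): how far the loose lid has gone down, m: about 0 as found, 0.004 fully home, negative if lifted. It says nothing of which lid it is. A tight seal holds it: it goes down under about 15 N pressed in the middle (more when off the middle; a press near the rim only rocks it) and stays where it is left
- loose_rock_x (a joint): tilt of the loose lid about its first level axis, rad, 0 level. A press of 1 to 2 N, 38 mm from the middle, tips the unseated lid by about 0.1 rad in all (the rim sinks 4 mm) whichever side is pressed; it springs back level when let go, and can hardly tilt (under 0.015) once home
- loose_rock_y (a joint): the same about its second level axis, at right angles to the first
- firm1_sink (a joint): how far one of the three seated lids is pushed down, m: 0 at rest. It stays level and springs back, about 1 N to start and 2.2 N more for each mm (3 N sinks it 1 mm); it must never go below 4 mm, which takes about 10 N
- firm2_sink (a joint): how far one of the three seated lids is pushed down, m: 0 at rest. It stays level and springs back, about 1 N to start and 2.2 N more for each mm (3 N sinks it 1 mm); it must never go below 4 mm, which takes about 10 N
- firm3_sink (a joint): how far one of the three seated lids is pushed down, m: 0 at rest. It stays level and springs back, about 1 N to start and 2.2 N more for each mm (3 N sinks it 1 mm); it must never go below 4 mm, which takes about 10 N
- shaker: glass shaker with a steel cap, 44 mm across, 85 mm tall, standing loose in the tray beside the crocks; origin at the centre of its underside; leave it alone
- jar: amber jar with a red cap, 56 mm across, 75 mm tall, standing loose in the tray beside the crocks; origin at the centre of its underside; leave it alone
- spoon: wooden spoon 240 mm long lying loose in the tray on the other side of the crocks, along its x axis; origin on its underside near the middle; leave it alone

How it is judged (in metres and radians):
On the way, in this order (a step that is already met when the one before it is completed fails the run):
1. a press near its rim tips the loose lid by more than 0.03 rad while it still stands high (value of joint loose_drop below 0.002 m and (value of joint any of loose_rock_x, loose_rock_y above 0.03 rad or value of joint any of loose_rock_x, loose_rock_y below -0.03 rad)), for 0.05 s.
2. the loose lid is pressed down to at least 3.3 of its 4 mm (value of joint loose_drop above 0.0033 m), for 0.1 s.
At the end, for the whole second after the job is handed in: The loose lid is at least 3.3 mm down of 4 and level within 0.02 rad, the other three lids are back at rest (within 1.5 mm), and the shaker, jar and spoon are within 20 mm of where they stood (value of joint loose_drop above 0.0033 m and value of joint loose_rock_x between -0.02 and 0.02 rad and value of joint loose_rock_y between -0.02 and 0.02 rad and value of joint each of firm1_sink, firm2_sink, firm3_sink below 0.0015 m and distance of each of shaker, jar, spoon from where it was at the start of the episode below 0.02 m); the robot touches nothing.
It fails at once if a seated lid was pressed hard (more than 4 mm down, about 10 N) (value of joint any of firm1_sink, firm2_sink, firm3_sink above 0.004 m).
It fails at once if the loose lid was lifted by more than 3 mm (value of joint loose_drop below -0.003 m).
It fails at once if the shaker, jar or spoon was lifted or moved by more than 20 mm (distance of any of shaker, jar, spoon from where it was at the start of the episode above 0.02 m).
It also fails if it takes over 54 s, if anything falls off the work surface, if the arm or the gripper's body presses on something with over 40 N, if the wrist force passes 120 N, or if a joint passes its speed limit or range.

### The arm

A 7-joint arm with a two-finger parallel gripper is mounted at the origin on the work surface. World frame = base frame: x ahead of the robot, y to its left, z up, the work surface at z = 0. Lengths are in mm, angles in rad, forces in N, time in s.
With the tool pointing down it reaches from about 400 to 875 mm from the base axis. Payload 4.4 kg.
Tool frame: the origin (TCP) lies midway between the tips of the shut fingers; the grasp point (between the pads) lies 19 mm behind it (ctrl.pinch_z is the distance from the TCP to the grasp point, in mm); z points along the fingers, y is the line along which they close (so a half turn about z gives the same grasp; the last joint's range is limited). The gripper opens to 85 mm and grips with 20 to 120 N. Pads are 22 mm wide; open, the fingers measure 114 mm over their backs; the gripper's body (76 mm by 85 mm) begins 54 mm behind the grasp point. The pads swing forward as they close: fully open they stand 13 mm farther back than shut.
Start: joints at [1.253, 0.628, 0.038, 1.517, -0.027, 0.996, -0.02], TCP at [161.973, -629.51, 231.313] pointing down, gripper open.
Joint ranges: [-3.06, 3.06], [-0.37, 2.12], [-1.25, 1.32], [0.18, 2.47], [-1.1, 4.24], [0.23, 1.98], [-2.94, 2.94]. Speed limits (rad/s): [2.57, 2.57, 3.14, 3.14, 3.14, 3.14, 3.14].

### API

Orientations are given as [roll, pitch, yaw] about the fixed x, y, z axes, in that order (R = Rz(yaw) Ry(pitch) Rx(roll)).
In Python, from cell import read_state, cams, order, ctrl gives the robot as it stands.
- The arm moves only by the tool move_arm, never from a script. Its argument "targets" is text: rows parted by semicolons, each of 7 numbers parted by spaces: the gripper's target within -1 to 1 (fully open at 1, half-way at 0, shut at -1), then the shift along the tool's x, y, z in cm, then the turn, a rotation vector about the tool's x, y, z in degrees. A call has 1 to 5 rows; each row shifts and turns the commanded pose from where the row before left it, along the tool's axes as they then stand; what a row does not reach is not made up. A row lasts 1/12 s, in which the tool goes at most 41.7 mm and 7.16 degrees, less where a joint would pass 70% of its speed; a pose out of reach is approached as far as the arm can. A call with a gripper value outside its range is refused whole. The fingers move at their own pace and stop on an object; the grip force is fixed at half the most. Time passes only in rows, so rows that do not move let the fingers close. It gives the time, the measured TCP pose, the force, the opening and the grip force at its end, in the units of the state.
- read_state(): the state, without advancing time (a new reading comes with each control period).
- cams.get_image(name): name is "side" or "top"; returns a dict with "color" (480x640x3 uint8, red, green, blue), "fovy" (degrees; the focal length in pixels is half the picture's height over the tangent of half this angle, whatever the lens; pixels are square), "cx", "cy" (the principal point, pixels), "k1" (the pictures are not rectified: a ray, as slopes to the right and down, at radius r is drawn at 1 + k1 r^2 times it, then the intrinsics apply), "rvec" (rotation vector, rad) and "tvec" (3), from world to camera coordinates, as OpenCV has them. Camera axes: x right, y down, z forward; pixel columns grow to the right and rows downward; lengths in mm; the calibration is good to about 2 mm. A picture is of the moment at which its call begins. There is no depth.
- order.finish_job(): hands the job in; it is judged then, once.
The state is a dict: "clock": time; "qpos": joint angles; "qd": joint speeds; "tau": joint torques, N m; "eef_pos": TCP position; "tool_rot": TCP orientation; "force": force on the tool from outside, world axes, zero at the start; "torque": the same for the moment, N m; "width": finger opening in mm; "gripper_force": force on a finger pad.
Only numpy, scipy, OpenCV 4.12 (cv2) and the standard library are available. Lean on these libraries where they do the work, as an engineer would, in place of code of your own. Each camera call takes 0.05 s, during which the arm holds its last target. There are 200 camera calls.

## Working session

There is one attempt and no reset: what is moved stays moved. The work goes in short steps, Python scripts to look and compute and a tool call to move; the robot and the scene stay as the last step left them, time stands still between calls to the robot, and variables do not carry over. Pictures are saved under pics/ and viewed, at most 10 in all, crops included, and the job is handed in when it is done.

Besides the shell and the picture viewer there is one more tool, called after ">>>" by a JSON object that holds its "name" and its "arguments", one argument or row to a line. move_arm: Moves the arm, as the interface text tells. Its arguments: {"type":"object","properties":{"targets":{"type":"string"}},"required":["targets"]}

```bash
mkdir -p pics; python3 - <<'E'
from cell import read_state, cams, order, ctrl
import cv2
for n in("side","top"):
    d=cams.get_image(n); cv2.imwrite(f"pics/{n}0.png",d["color"][:,:,::-1])
    print({k:v for k,v in d.items() if k!="color"})
print(read_state())
E
```

```text
{'fovy': 49.13094641292898, 'cx': 316.61881608473004, 'cy': 246.9332547639558, 'k1': -0.023468198371413552, 'rvec': array([ 2.15801499, -0.16200519,  0.05176361]), 'tvec': array([-560.91469917,  170.80025951,  814.2914479 ])}
{'fovy': 53.53457455823809, 'cx': 322.73397220232846, 'cy': 240.25627491180117, 'k1': -0.042722879636367735, 'rvec': array([ 2.15165097, -2.17742111,  0.09709499]), 'tvec': array([  58.8430555 ,  574.1530488 , 1024.56587391])}
{'clock': 0.1, 'qpos': array([ 1.25317547,  0.62926742,  0.03848062,  1.51827808, -0.02701423,
        0.99628393, -0.01999157]), 'qd': array([-6.92521553e-05, -1.04698786e-03, -1.08881512e-03, -9.16142074e-04,
        1.65517015e-04, -4.37776412e-04, -1.29791557e-03]), 'tau': array([ 2.43388029e-03, -5.64536011e+01,  1.23076592e+00, -1.93973207e+01,
        1.13741509e-02,  5.49750737e-03, -1.29118570e-05]), 'eef_pos': array([ 161.83220363, -628.95210164,  230.46953604]), 'tool_rot': array([-3.13987506e+00,  2.73300608e-05,  2.51792330e-01]), 'force': array([0.0100669 , 0.48115748, 0.69186764]), 'torque': array([-0.04626402, -0.02110882,  0.02800194]), 'gripper_force': 0.0, 'width': 85.56342927970897}
```

View pics/top0.png

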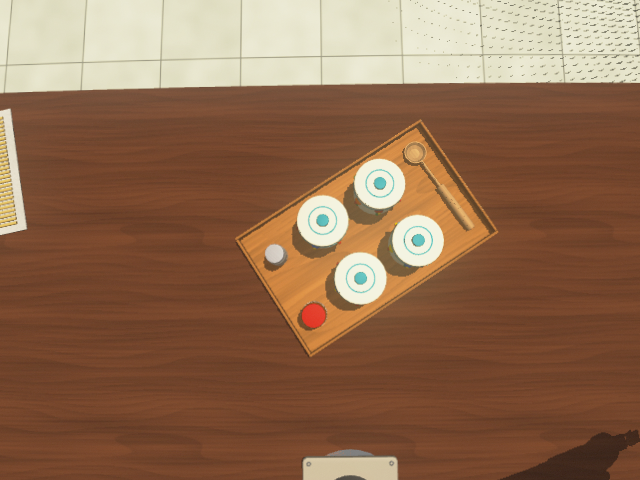

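View pics/side0.png

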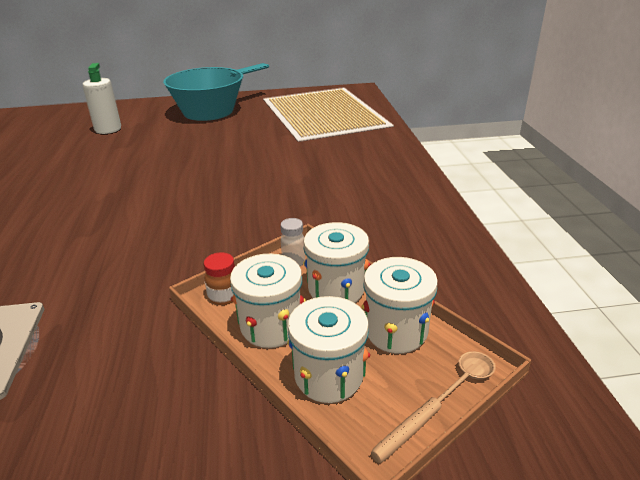

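The top view shows lid buttons at about (380,184), (323,220), (361,278) and (418,240). In the side view the same lids are at (400,275), (336,237), (265,271) and (328,319). The shaker and jar are at the left end of the tray and the spoon at the right. Next I triangulate the buttons.

```bash
cat > h.py <<'E'
from cell import read_state, cams, order, ctrl
import cv2, numpy as np
def cam(d):
    f=240/np.tan(np.radians(d["fovy"])/2); R=cv2.Rodrigues(d["rvec"])[0]
    return f,R,d["tvec"]
def ray(d,uv):
    f,R,t=cam(d); p=(np.array(uv)-[d["cx"],d["cy"]])/f; q=p.copy()
    for _ in range(20): q=p/(1+d["k1"]*(q@q))
    return -R.T@t, R.T@np.array([q[0],q[1],1.])
def cross(a,b):
    (o1,v1),(o2,v2)=a,b
    s=np.linalg.lstsq(np.c_[v1,-v2],o2-o1,rcond=None)[0]
    A=o1+s[0]*v1;B=o2+s[1]*v2
    return (A+B)/2,np.linalg.norm(A-B)
def blobs(d,near):
    h=cv2.cvtColor(d["color"],cv2.COLOR_RGB2HSV)
    m=cv2.inRange(h,(80,80,60),(105,255,255)); n,l,s,c=cv2.connectedComponentsWithStats(m)
    out=[]
    for p in near:
        i=min((i for i in range(1,n) if s[i,4]>30),key=lambda i:np.hypot(*(c[i]-p))); out.append((c[i],s[i,4]))
    return out
E
python3 - <<'E'
from h import *
T=cams.get_image("top");S=cams.get_image("side")
bt=blobs(T,[(380,184),(323,220),(361,278),(418,240)]);bs=blobs(S,[(400,275),(336,237),(265,271),(328,319)])
P=[]
for (a,n),(b,m) in zip(bt,bs):
    p,e=cross(ray(T,a),ray(S,b)); P.append(p); print(a.round(1),n,b.round(1),m,p.round(1),round(e,1))
P=np.array(P);print(np.linalg.norm(P-np.roll(P,1,0),axis=1),P.mean(0))
st=read_state();print(st["eef_pos"],st["tool_rot"],st["clock"])
# fixed-height cast
for a,_ in bt:
    o,v=ray(T,a);print((o+v*(118-o[2])/v[2]).round(1))
E
```

```text
[379.7 182.5] 108 [400.5 275.3] 163 [682.8 -66.8 121.3] 0.1
[322.2 219.8] 107 [336.  236.9] 116 [607.8  51.7 120.4] 0.6
[360.3 277.7] 111 [265.4 271.2] 150 [489.5 -23.4 121.2] 0.5
[418.3 239.6] 112 [327.6 319.3] 212 [ 564.4 -142.   120.5] 0.1
[140.26887613 140.1626039  140.07901113 140.30136533] [586.12563663 -45.12621149 120.83876736]
[ 161.93585996 -629.15174399  230.75506883] [-3.14048638e+00 -3.92668681e-05  2.51866365e-01] 0.2
[683.5 -67.1 118. ]
[607.8  51.7 118. ]
[489.3 -23.6 118. ]
[ 564.7 -142.5  118. ]
```

>>> {"name": "move_arm", "arguments": {
  "targets": "-1 3 -2 0 0 0 0;-1 3.3 -2.2 0 0 0 0;-1 3.3 -2.2 0 0 0 0;-1 3.3 -2.2 0 0 0 0;-1 3.3 -2.2 0 0 0 0"
}}

```text
clock: 0.62
eef_pos: [292.8, -482.9, 231.2]
tool_rot: [-3.141, -0.0, 0.251]
force: [1.1, -0.7, -0.2]
width: 25.5
gripper_force: 0.0
```

>>> {"name": "move_arm", "arguments": {
  "targets": "-1 3.3 -2.2 0 0 0 0;-1 3.3 -2.2 0 0 0 0;-1 3.3 -2.2 0 0 0 0;-1 3.3 -2.2 0 0 0 0;-1 3.3 -2.2 0 0 0 0"
}}

```text
clock: 1.03
eef_pos: [425.3, -335.3, 231.4]
tool_rot: [3.142, -0.0, 0.252]
force: [0.5, -0.1, 0.0]
width: 0.0
gripper_force: 0.0
```

>>> {"name": "move_arm", "arguments": {
  "targets": "-1 3.3 -2.2 0 0 0 0;-1 3.3 -2.2 0 0 0 0;-1 3.3 -2.2 0 0 0 0;-1 2 -1.3 0 0 0 0;-1 0 0 0 0 0 0"
}}

```text
clock: 1.45
eef_pos: [524.6, -223.8, 231.1]
tool_rot: [-3.139, -0.004, 0.262]
force: [0.5, 0.4, 0.1]
width: -0.3
gripper_force: 0.0
```

>>> {"name": "move_arm", "arguments": {
  "targets": "-1 3.3 -2.3 0 0 0 0;-1 3.3 -2.3 1 0 0 0;-1 3.3 -2.3 1 0 0 0;-1 0 0 3 0 0 0;-1 0 0 3 0 0 0"
}}

```text
clock: 1.87
eef_pos: [601.3, -136.2, 151.3]
tool_rot: [3.141, -0.004, 0.257]
force: [-0.2, -1.9, -1.5]
width: -0.0
gripper_force: 0.0
```

>>> {"name": "move_arm", "arguments": {
  "targets": "-1 0 0 0 0 0 0;-1 0 0 0.8 0 0 0;-1 0 0 0.8 0 0 0;-1 0 0 0.7 0 0 0;-1 0 0 0 0 0 0"
}}

```text
clock: 2.28
eef_pos: [598.2, -139.9, 128.1]
tool_rot: [-3.142, 0.0, 0.251]
force: [-0.0, -0.2, 0.4]
width: -0.2
gripper_force: 0.0
```

```bash
python3 -c "
from h import *
for i in range(3):
  s=read_state();print(s['eef_pos'],s['tool_rot'],s['force'])
  cams.get_image('top')
"
```

```text
[ 598.19488343 -139.87927307  128.06108285] [-3.14150708e+00  4.11057725e-04  2.50772220e-01] [-0.04958568 -0.18327233  0.42212939]
[ 598.51033254 -139.81439391  128.60582734] [ 3.14142326e+00 -1.87293344e-04  2.50928755e-01] [0.35222089 0.08347502 0.2098871 ]
[ 598.870827   -139.72454352  128.98106213] [ 3.14117387e+00 -9.15859882e-04  2.51085036e-01] [ 0.43885036  0.04627124 -0.52496984]
```

>>> {"name": "move_arm", "arguments": {
  "targets": "-1 0.5 -0.5 0.4 0 0 0;-1 0 0 0.4 0 0 0;-1 0 0 0.1 0 0 0;-1 0 0 0 0 0 0;-1 0 0 0 0 0 0"
}}

```text
clock: 2.85
eef_pos: [602.1, -133.2, 119.2]
tool_rot: [-3.142, 0.0, 0.252]
force: [-0.8, 0.0, 0.7]
width: -0.2
gripper_force: 0.0
```

>>> {"name": "move_arm", "arguments": {
  "targets": "-1 0 0 0.15 0 0 0;-1 0 0 0 0 0 0;-1 0 0 0 0 0 0"
}}

```text
clock: 3.1
eef_pos: [602.1, -133.3, 117.8]
tool_rot: [3.142, 0.0, 0.252]
force: [-0.6, -0.1, 0.1]
width: -0.0
gripper_force: 0.0
```

>>> {"name": "move_arm", "arguments": {
  "targets": "-1 0 0 0.1 0 0 0;-1 0 0 0 0 0 0;-1 0 0 0 0 0 0"
}}

```text
clock: 3.35
eef_pos: [602.2, -133.2, 116.8]
tool_rot: [3.142, 0.0, 0.252]
force: [0.5, 0.5, 0.5]
width: 0.1
gripper_force: 0.0
```

>>> {"name": "move_arm", "arguments": {
  "targets": "-1 0 0 0.1 0 0 0;-1 0 0 0 0 0 0;-1 0 0 0 0 0 0"
}}

```text
clock: 3.6
eef_pos: [602.3, -133.3, 116.0]
tool_rot: [3.141, -0.0, 0.252]
force: [-0.9, 0.0, 1.3]
width: 0.3
gripper_force: 0.7
```

>>> {"name": "move_arm", "arguments": {
  "targets": "-1 0 0 0.1 0 0 0;-1 0 0 0 0 0 0;-1 0 0 0 0 0 0"
}}

```text
clock: 3.85
eef_pos: [602.4, -133.3, 115.1]
tool_rot: [3.141, -0.0, 0.252]
force: [-0.5, 0.0, 3.5]
width: -0.1
gripper_force: 1.7
```

```bash
cat > f.py <<'E'
from h import *
F=[];Z=[]
for i in range(4):
  s=read_state();F.append(s['force']);Z.append(s['eef_pos']);cams.get_image('top')
print(np.mean(F,0).round(2),np.mean(Z,0).round(2))
E
python3 f.py
```

```text
[-0.61  0.13  3.51] [ 602.36 -133.25  115.07]
```

D behaves as a seated lid, rising about 2.2 N per mm. Next is A.

>>> {"name": "move_arm", "arguments": {
  "targets": "-1 0 0 -1.2 0 0 0;-1 2.7 -2.2 0 0 0 0;-1 2.7 -2.2 0 0 0 0;-1 0 0 0 0 0 0;-1 0 0 0 0 0 0"
}}

```text
clock: 4.47
eef_pos: [644.7, -73.6, 127.1]
tool_rot: [-3.14, -0.001, 0.257]
force: [-0.7, 0.1, 0.3]
width: -0.3
gripper_force: 0.0
```

>>> {"name": "move_arm", "arguments": {
  "targets": "-1 0 0 0.4 0 0 0;-1 0 0 0.4 0 0 0;-1 0 0 0 0 0 0;-1 0 0 0 0 0 0"
}}

```text
clock: 4.8
eef_pos: [642.7, -78.3, 118.3]
tool_rot: [3.142, 0.001, 0.25]
force: [-0.2, -0.5, 0.7]
width: -0.1
gripper_force: 0.0
```

```bash
python3 f.py
```

```text
[ 0.02 -0.18  0.32] [643.08 -78.02 118.66]
```

>>> {"name": "move_arm", "arguments": {
  "targets": "-1 0 0 0.15 0 0 0;-1 0 0 0 0 0 0;-1 0 0 0 0 0 0"
}}

```text
clock: 5.25
eef_pos: [643.5, -77.1, 117.3]
tool_rot: [-3.142, 0.0, 0.252]
force: [0.6, 1.0, 0.8]
width: 0.4
gripper_force: 0.0
```

>>> {"name": "move_arm", "arguments": {
  "targets": "-1 0 0 0.1 0 0 0;-1 0 0 0 0 0 0;-1 0 0 0 0 0 0"
}}

```text
clock: 5.5
eef_pos: [643.6, -77.1, 116.3]
tool_rot: [3.141, -0.0, 0.252]
force: [0.1, -0.4, 1.2]
width: 0.2
gripper_force: 0.3
```

>>> {"name": "move_arm", "arguments": {
  "targets": "-1 0 0 0.1 0 0 0;-1 0 0 0 0 0 0;-1 0 0 0 0 0 0"
}}

```text
clock: 5.75
eef_pos: [643.5, -77.2, 115.3]
tool_rot: [3.142, 0.0, 0.252]
force: [-1.6, 0.1, 0.8]
width: -0.4
gripper_force: 0.5
```

>>> {"name": "move_arm", "arguments": {
  "targets": "-1 0 0 0.1 0 0 0;-1 0 0 0 0 0 0;-1 0 0 0 0 0 0"
}}

```text
clock: 6.0
eef_pos: [643.4, -77.3, 114.3]
tool_rot: [3.142, 0.0, 0.252]
force: [-0.8, -0.5, 1.5]
width: -0.0
gripper_force: 0.8
```

```bash
python3 f.py
```

```text
[-1.09 -0.73  1.67] [643.37 -77.24 114.3 ]
```

>>> {"name": "move_arm", "arguments": {
  "targets": "-1 0 0 0.1 0 0 0;-1 0 0 0 0 0 0;-1 0 0 0 0 0 0"
}}

```text
clock: 6.45
eef_pos: [643.4, -77.3, 113.7]
tool_rot: [3.142, 0.0, 0.252]
force: [-2.0, -0.7, 4.6]
width: -0.1
gripper_force: 2.5
```

```bash
python3 f.py; python3 -c "
from h import *
d=cams.get_image('side');cv2.imwrite('pics/s1.png',cv2.resize(d['color'][200:380,220:460,::-1],None,fx=3,fy=3))"
```

```text
[-2.52 -0.79  5.11] [643.4  -77.27 113.72]
```

View pics/s1.png

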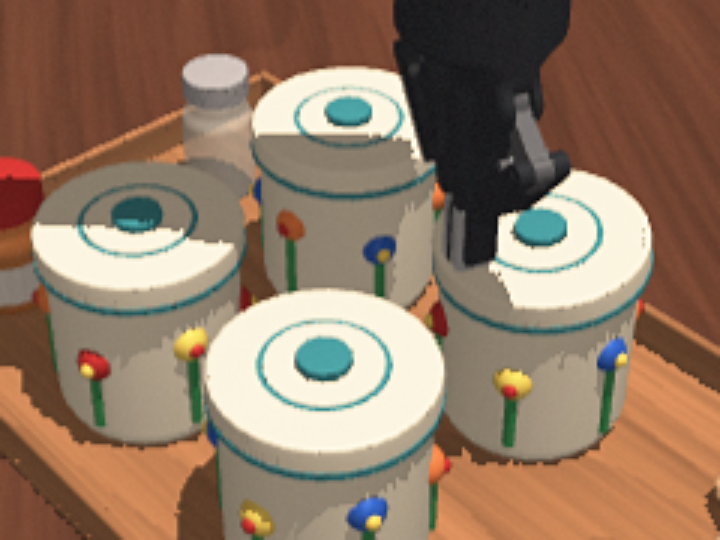

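A steep stop after about 3 mm of soft travel, plus a lateral force from the tilted surface, says A rocks. The picture shows the fingertips on A's inner rim. I release and go to its middle.

>>> {"name": "move_arm", "arguments": {
  "targets": "-1 0 0 -1.8 0 0 0;-1 0 0 0 0 0 0;-1 2 0 0 0 0 0;-1 2.1 0 0 0 0 0;-1 0 0 0 0 0 0"
}}

```text
clock: 7.12
eef_pos: [687.5, -64.4, 131.2]
tool_rot: [-3.141, -0.006, 0.254]
force: [0.5, 0.7, 0.3]
width: -0.1
gripper_force: 0.0
```

>>> {"name": "move_arm", "arguments": {
  "targets": "-1 0 0 0 0 0 0;-1 0 0 0 0 0 0;-1 0 0 0 0 0 0"
}}

```text
clock: 7.37
eef_pos: [682.3, -67.4, 130.9]
tool_rot: [-3.142, 0.001, 0.251]
force: [0.3, -0.2, 0.1]
width: 0.1
gripper_force: 0.0
```

```bash
python3 f.py
```

```text
[ 0.34  0.16 -0.13] [682.48 -67.39 131.12]
```

Centred. Descending in steps.

>>> {"name": "move_arm", "arguments": {
  "targets": "-1 0 0 0.4 0 0 0;-1 0 0 0.3 0 0 0;-1 0 0 0 0 0 0;-1 0 0 0.1 0 0 0;-1 0 0 0 0 0 0"
}}

```text
clock: 7.98
eef_pos: [683.2, -67.0, 123.5]
tool_rot: [3.142, 0.0, 0.252]
force: [0.1, 0.1, 1.2]
width: 0.2
gripper_force: 0.3
```

>>> {"name": "move_arm", "arguments": {
  "targets": "-1 0 0 0.1 0 0 0;-1 0 0 0 0 0 0;-1 0 0 0 0 0 0"
}}

```text
clock: 8.23
eef_pos: [683.4, -67.0, 123.4]
tool_rot: [3.141, -0.0, 0.252]
force: [-2.7, -0.9, 6.1]
width: 0.2
gripper_force: 3.1
```

>>> {"name": "move_arm", "arguments": {
  "targets": "-1 0 0 0.1 0 0 0;-1 0 0 0 0 0 0;-1 0 0 0 0 0 0"
}}

```text
clock: 8.48
eef_pos: [683.5, -67.0, 123.1]
tool_rot: [3.141, -0.001, 0.252]
force: [-2.8, 0.6, 9.3]
width: -0.2
gripper_force: 4.9
```

Stiff, with 9 N for 0.4 mm of travel, so this is the loose lid. Pressing it home.

>>> {"name": "move_arm", "arguments": {
  "targets": "-1 0 0 0.1 0 0 0;-1 0 0 0.1 0 0 0;-1 0 0 0.1 0 0 0;-1 0 0 0 0 0 0"
}}

```text
clock: 8.82
eef_pos: [683.5, -67.1, 120.6]
tool_rot: [3.141, -0.001, 0.252]
force: [-4.0, 0.1, 12.9]
width: -0.2
gripper_force: 6.1
```

>>> {"name": "move_arm", "arguments": {
  "targets": "-1 0 0 0.1 0 0 0;-1 0 0 0.1 0 0 0;-1 0 0 0.1 0 0 0;-1 0 0 0 0 0 0"
}}

```text
clock: 9.15
eef_pos: [683.5, -67.0, 119.3]
tool_rot: [3.141, -0.001, 0.251]
force: [-7.5, 0.9, 22.5]
width: 0.1
gripper_force: 11.1
```

>>> {"name": "move_arm", "arguments": {
  "targets": "-1 0 0 0.1 0 0 0;-1 0 0 0.1 0 0 0;-1 0 0 0 0 0 0;-1 0 0 0 0 0 0"
}}

```text
clock: 9.48
eef_pos: [683.5, -67.0, 119.1]
tool_rot: [3.141, -0.002, 0.251]
force: [-10.7, 1.1, 32.0]
width: 0.2
gripper_force: 15.7
```

Hard stop after about 4.3 mm, so it is home. Moving clear.

>>> {"name": "move_arm", "arguments": {
  "targets": "-1 0 0 -0.6 0 0 0;-1 0 0 -2 0 0 0;-1 0 0 -3.5 0 0 0;-1 0 0 -3.5 0 0 0;-1 0 0 0 0 0 0"
}}

```text
clock: 9.9
eef_pos: [687.8, -67.3, 217.1]
tool_rot: [3.137, -0.013, 0.252]
force: [1.9, -0.8, 0.8]
width: 0.2
gripper_force: 0.0
```

>>> {"name": "move_arm", "arguments": {
  "targets": "-1 0 0 0 0 0 0;-1 0 0 0 0 0 0;-1 0 0 0 0 0 0;-1 0 0 0 0 0 0"
}}

```text
clock: 10.23
eef_pos: [682.3, -66.8, 207.6]
tool_rot: [-3.141, 0.003, 0.252]
force: [-0.8, 1.2, 0.1]
width: -0.1
gripper_force: 0.0
```

```bash
python3 - <<'E'
from h import *
S=cams.get_image("side");print([(c.round(1),n) for c,n in blobs(S,[(400,275),(336,237),(265,271),(328,319)])])
cv2.imwrite('pics/s2.png',S['color'][:,:,::-1]);s=read_state();print(s['eef_pos'],s['force'])
E
```

```text
[(array([400.2, 277.5]), np.int32(164)), (array([335.8, 237. ]), np.int32(117)), (array([265.4, 271.1]), np.int32(153)), (array([327.6, 319.3]), np.int32(212))]
[682.46450509 -66.79553899 207.76533912] [ 0.51439461  0.13656874 -0.61292391]
```

View pics/s2.png

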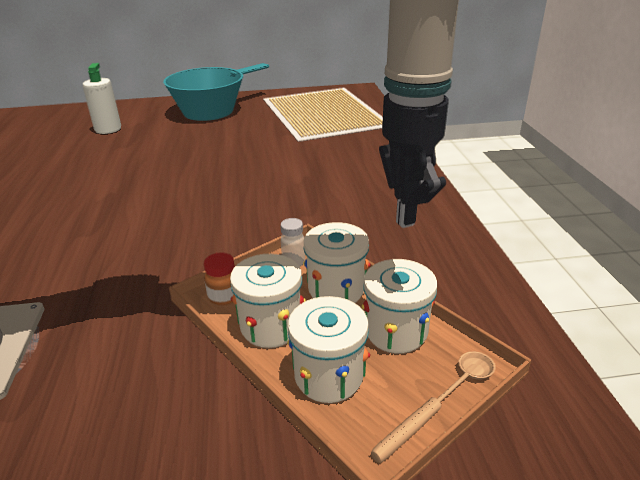

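The button of lid A moved down from (400.5,275.3) to (400.2,277.5), which fits about 4 mm. The other lids, shaker, jar and spoon are unmoved, and the arm is clear.

```bash
python3 -c "
from cell import order
print(order.finish_job())"
```

```text
the job is handed in; nothing more can be done
None
```

I handed the job in (no verdict came back): the lid that rocked was the one farthest from the robot. It went down about 4.3 mm to a hard stop, the arm is clear, and the other lids, shaker, jar and spoon look unmoved.

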